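Lock the access panel of an instrument enclosure with its quarter-turn fastener

ROBOT

A 7-joint arm with a two-finger parallel gripper is mounted at the origin on a cart in front of the work surface, level with it; the furniture and walls round the work are solid. World frame = base frame: x ahead of the robot, y to its left, z up, the work surface at z = 0. Lengths are in m, angles in rad, forces in N, time in s.
With the tool pointing down it reaches from about 0.425 to 0.975 m from the base axis. Payload 16.7 kg.
Tool frame: the origin (TCP) lies at the very end of the fingers, on their centre line; the grasp point (between the pads) lies 19 mm behind it; z points along the fingers, y is the line along which they close (so a half turn about z gives the same grasp; the last joint's range is limited). The gripper opens to 85 mm and grips with 20 to 120 N. Pads are 22 mm wide; open, the fingers measure 114 mm over their backs; the gripper's body (76 mm by 85 mm) begins 54 mm behind the grasp point. The pads swing forward as they close: fully open they stand 13 mm farther back than shut.
Start: joints at [-1.401, 0.426, 0.074, 1.606, -0.034, 1.111, -0.067], TCP at [0.212, 0.641, 0.231] pointing down, gripper open.
Joint ranges: [-2.85, 2.85], [-0.5, 2.14], [-1.23, 1.37], [0.21, 2.46], [-1.02, 4.16], [0.16, 2.05], [-2.73, 2.73]. Speed limits (rad/s): [1.89, 1.89, 2.39, 2.39, 3.01, 3.01, 3.01].

INTERFACE

Orientations are given as [roll, pitch, yaw] about the fixed x, y, z axes, in that order (R = Rz(yaw) Ry(pitch) Rx(roll)).
In Python, from station import r, viewer gives the robot as it stands.
- The arm moves only by the tool apply_moves, never from a script. Its argument "increments" is a list of rows, each an object with "jaw": the opening in per cent of the stroke, from 0 (shut) to 100 (fully open); "slide": the shift along the tool's x, y, z in cm, a list of three; "delta_rot": the turn, a rotation vector about the tool's x, y, z in degrees, a list of three. A call has exactly 10 rows; each row shifts and turns the commanded pose from where the row before left it, along the tool's axes as they then stand; what a row does not reach is not made up. A row lasts 1/10 s, in which the tool goes at most 50 mm and 8.59 degrees, less where a joint would pass 70% of its speed; a pose out of reach is approached as far as the arm can. A call with a gripper value outside its range is refused whole. The fingers move at their own pace and stop on an object; "grip_force" is the grip in N (left out, the last holds). Time passes only in rows, so rows that do not move let the fingers close, or fill a call up. It gives the time, the measured TCP pose, the force, the opening and the grip force at its end, in the units of the state.
- r.sense(): the state, without advancing time (a new reading comes with each control period).
- viewer.capture(name): name is "scene" or "side" or "wrist"; returns the picture (384x512x3 uint8, blue, green, red); there is no depth.
- viewer.get_calibration(name): a dict with "fx", "fy", "cx", "cy" (pixels), "extrinsics" (4x4, takes a point from camera to world coordinates). Camera axes: x right, y down, z forward; pixel columns grow to the right and rows downward; lengths in m; the calibration is good to about 2 mm. The wrist camera is an equidistant fisheye: a pixel r from the principal point sees the ray r / f radians off the axis. A picture is of the moment at which its call begins: read the wrist's pose just before it. get_calibration takes no time and is no camera call; for the wrist camera it gives the pose at the moment of the call.
- r.finish_job(): hands the job in; it is judged then, once.
The state is a dict: "time": time; "joint_positions": joint angles; "qd": joint speeds; "joint_efforts": joint torques, N m; "ee_pos": TCP position; "tool_rot": TCP orientation; "contact_force": force on the tool from outside, world axes, zero at the start; "moment": the same for the moment, N m; "gripper_width": finger opening in m; "finger_force": force on a finger pad.
Only numpy, scipy, OpenCV 4.12 (cv2) and the standard library are available. Lean on these libraries where they do the work, as an engineer would, in place of code of your own. Each camera call takes 0.05 s, during which the arm holds its last target. There are 200 camera calls.

TASK

The spring-loaded access panel on top of the grey instrument enclosure stands ajar. With a fingertip in the slot of its round fastener, press the panel down to the bottom of its give, or nearly, and turn the fastener clockwise, as seen from above, by a full quarter turn until it stops, so that the panel stays locked down flush when you take your hand away. Grasp nothing, and leave the screwdriver, the small black puck and the steel bar lying where they are.

Things in the scene. Friction and masses are not known exactly. Their poses are not given: they have to be found in the camera images.
- enclosure: Fixed grey sheet-steel box, 240 x 240 mm, 90 mm high. Origin: centre of its underside; x points from its front wall (two round sockets, nearest the robot) to the hinge side, y to its left, z up. Its top is the access panel, a 228 x 228 x 4 mm aluminium plate hinged along the far edge: hinge axis parallel to y at x = +114 mm, z = 86 mm.
- panel (a joint): Hinge angle of the panel, rad: 0 = flush (top at 90 mm), positive = front edge raised, -0.055 = bottom stop, 8 mm below flush at the fastener. Springs hold it ajar at 0.25 to 0.38; pressing it down takes 5 to 9 N; unlocked, it rises again. The fastener's tongue passes under the fixed keeper on the front wall only while the panel is pressed below about -0.005; then the keeper holds it near 0.
- fastener (a joint): Angle of the fastener, rad: 0 = open (slot parallel to the hinge), growing clockwise seen from above to a hard stop at 1.571 = locked (slot runs from front wall to hinge, in line with two tick marks on the panel). Stiff by friction, about 4 N at 30 mm from the axis; it stays where it is left.
- slot_floor (a point): Centre of the slot's floor, on the fastener's axis. The fastener is a plain steel disc, 112 mm across, flush in the panel, its axis 154 mm from the hinge axis. One straight dark-floored slot across it, 40 mm wide, 92 mm long, 14 mm deep, takes the closed fingertips. The point turns with the disc: y along the slot, z out of the panel.
- slot_end (a point): Point on the slot's floor 30 mm from the axis, toward one end. With the fastener open it is on the enclosure's right (-y) side of the axis; locked, on the front (-x) side.
- driver: Loose screwdriver with orange handle, 19 x 153 x 19 mm, lying left of the enclosure; leave alone. Origin: centre of its underside.
- black_specimen: Loose small black round puck, 30 mm in diameter, 15 mm high, right of the enclosure; leave alone. Origin: centre of its underside.
- steel_bar: Loose plain steel bar, 16 x 80 x 20 mm, right of the enclosure; leave alone. Origin: centre of its underside.

How it is judged:
By the outcome, as a careful person would: the job done as asked, in the order asked, and still so for the second after the job is handed in, with the robot touching nothing.
It also fails if it takes over 40 s, if anything falls off the work surface, if the arm or the gripper's body presses on something with over 40 N, if the wrist force passes 120 N, or if a joint passes its speed limit or range.

## Working session

There is one attempt and no reset: what is moved stays moved. The work goes in short steps, Python scripts to look and compute and a tool call to move; the robot and the scene stay as the last step left them, time stands still between calls to the robot, and variables do not carry over. Pictures are saved under pics/ and viewed, at most 10 in all, crops included, and the job is handed in when it is done.

Besides the shell and the picture viewer there is one more tool, called after "Emit:" by a JSON object that holds its "name" and its "arguments", one argument or row to a line. apply_moves: Moves the arm, as the interface text tells. Its arguments: {"type":"object","properties":{"increments":{"type":"array"},"grip_force":{"type":"number"}},"required":["increments"]}

```bash
mkdir -p pics; python3 - <<'E'
from station import r, viewer
import cv2,numpy as np
np.set_printoptions(precision=4,suppress=True)
s=r.sense();print(s['time'],s['ee_pos'],s['tool_rot'],s['contact_force'],s['gripper_width'])
a=viewer.capture("scene");b=viewer.capture("side")
cv2.imwrite('pics/scene0.png',a);cv2.imwrite('pics/side0.png',b)
for n in("scene","side","wrist"):
    c=viewer.get_calibration(n);print(n,c['fx'],c['fy'],c['cx'],c['cy']);print(np.array(c['extrinsics']))
E
```

```text
0.0 [0.2121 0.6404 0.2306] [-3.1403  0.0001  2.8218] [-0.1354 -0.1454  0.8796] 0.08535270444586522
scene 429.5288334266928 429.5288334266928 252.18301106205826 190.5611002326425
[[ 0.8037 -0.3795  0.4583  0.2065]
 [-0.5947 -0.5383  0.5972 -0.4728]
 [ 0.0201 -0.7525 -0.6583  0.6779]
 [ 0.      0.      0.      1.    ]]
side 375.64106806958364 375.64106806958364 252.86370978627764 192.52834103041886
[[-0.7882  0.4575 -0.4116  1.0015]
 [ 0.6154  0.5793 -0.5345  0.5731]
 [-0.0061 -0.6746 -0.7382  0.7922]
 [ 0.      0.      0.      1.    ]]
wrist 297.3186396354542 297.3186396354542 252.08885639418045 187.9492567075133
[[ 0.3141  0.9171  0.2456  0.15  ]
 [ 0.9494 -0.3028 -0.0837  0.6614]
 [-0.0024  0.2594 -0.9658  0.373 ]
 [ 0.      0.      0.      1.    ]]
```

View pics/scene0.png

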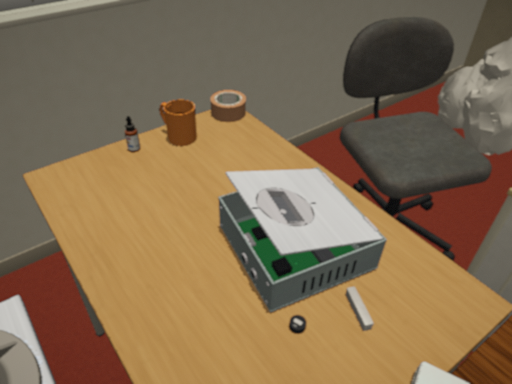

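View pics/side0.png

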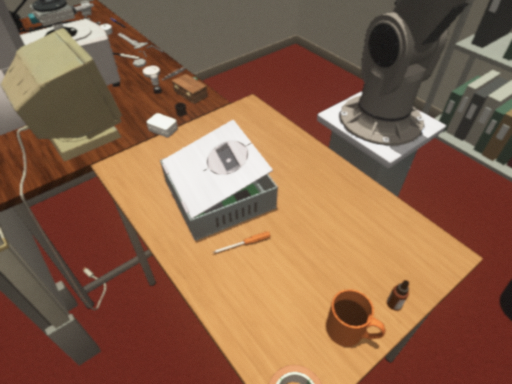

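```bash
python3 - <<'E'
import cv2
a=cv2.imread('pics/scene0.png')[155:325,205:395];b=cv2.imread('pics/side0.png')[115:245,150:290]
cv2.imwrite('pics/sc.png',cv2.resize(a,None,fx=4.0,fy=3.5,interpolation=cv2.INTER_CUBIC) if 0 else cv2.resize(a,None,fx=3.5,fy=3.5,interpolation=cv2.INTER_CUBIC))
cv2.imwrite('pics/si.png',cv2.resize(b,None,fx=4.5,fy=4.5,interpolation=cv2.INTER_CUBIC))
E
```

```text
(no output)
```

View pics/sc.png

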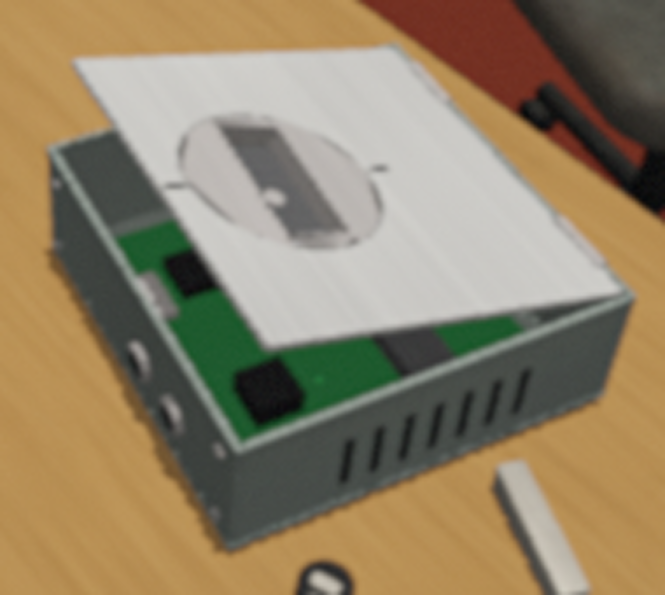

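View pics/si.png

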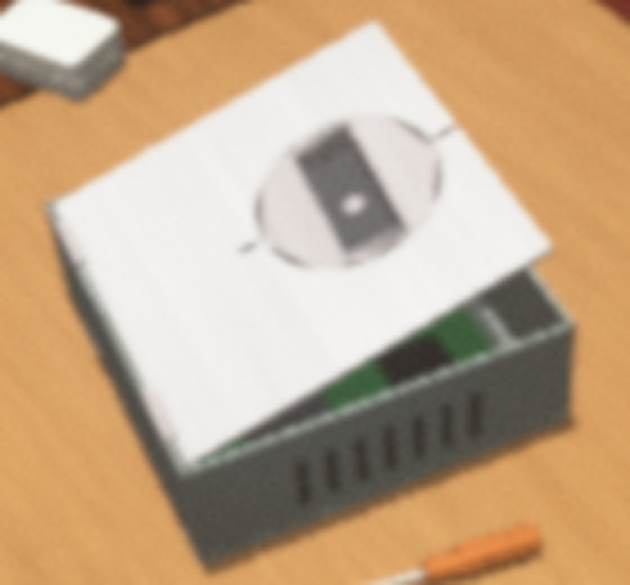

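Both views show the enclosure with its panel ajar and the slot parallel to the hinge (fastener open). In the scene crop the rim corners are at (50,150), (237,450) and (632,297). In the side crop they are at (572,325) and (187,472). The panel corners are clear in both.

```bash
cat > h.py <<'E'
from station import r, viewer
import numpy as np
from scipy.optimize import least_squares
np.set_printoptions(precision=4,suppress=True)
def proj(n,P):
    c=viewer.get_calibration(n);E=np.array(c['extrinsics']);p=(np.atleast_2d(P)-E[:3,3])@E[:3,:3]
    return np.c_[c['fx']*p[:,0]/p[:,2]+c['cx'],c['fy']*p[:,1]/p[:,2]+c['cy']]
def box(q,P):
    c,s=np.cos(q[2]),np.sin(q[2]);return np.atleast_2d(P)@np.array([[c,s,0],[-s,c,0],[0,0,1]])+[q[0],q[1],0]
def pan(t,d,y,h=.004): # d from hinge toward front, h above the hinge plane
    return [.114-d*np.cos(t)-h*np.sin(t)*-1, y, .086+d*np.sin(t)+h*np.cos(t)]
E
python3 - <<'E'
from h import *
sc=np.array([[50,150],[237,450],[632,297],[226,548], [75,60],[270,347],[395,45]])
si=np.array([[572,325],[187,472],[50,205],[208,570],[570,425],[375,22],[550,245]])
sc=(sc+.5)/3.5-.5+[205,155]; si=(si+.5)/4.5-.5+[150,115]
B=.12
def mod(q):
    t=q[3]
    P1=[[-B,B,.09],[-B,-B,.09],[B,-B,.09],[-B,-B,0],pan(t,.228,.114),pan(t,.228,-.114),pan(t,0,.114)]
    P2=[[-B,B,.09],[B,B,.09],[B,-B,.09],[B,B,0],[-B,B,0],pan(t,.228,-.114),pan(t,.228,.114)]
    return proj("scene",box(q,P1))-sc,proj("side",box(q,P2))-si
f=least_squares(lambda q:np.concatenate(mod(q)).ravel(),[.65,-.05,0,.3],loss='soft_l1')
print(f.x);a,b=mod(f.x);print(a);print(b)
q=f.x;print('axis top now',box(q,pan(q[3],.154,0)),'flush',box(q,pan(0,.154,0)))
# white spot check / disc centre
print(proj("scene",box(q,pan(q[3],.154,0))), proj("side",box(q,pan(q[3],.154,0))))
E
```

```text
[ 0.6427 -0.0529 -0.1885  0.2803]
[[-1.505  -1.3227]
 [-0.3866  0.545 ]
 [ 1.1824 -0.3639]
 [ 0.2434  2.9284]
 [-0.9348  0.0007]
 [-0.6812 -0.3737]
 [-0.7245  1.1106]]
[[ 0.852  -0.3214]
 [-1.497   0.9773]
 [-1.9736 -0.5489]
 [-1.5656  1.0613]
 [-0.0941 -0.0409]
 [-0.757  -0.2409]
 [-0.0864  0.3842]]
axis top now [[ 0.6104 -0.0467  0.1324]] flush [[ 0.6034 -0.0454  0.09  ]]
[[284.6255 205.5332]] [[226.3563 156.8659]]
```

```bash
cat >> h.py <<'E'
Q=np.array([.6427,-.0529,-.1885,.2803])
def tip(t,R,h=-.010,lag=0.): # world floor point under slot_end-side radius R turned by angle a
    return lambda a: box(Q,pan(t,.154+R*np.sin(a),-R*np.cos(a),h))[0]
def intool(v,yaw):
    c,s=np.cos(yaw),np.sin(yaw); return np.array([c*v[0]+s*v[1], s*v[0]-c*v[1], -v[2]])*100
E
python3 - <<'E'
from h import *
T=tip(.2803,.026)(0); print(T)
s=r.sense();up=T.copy();up[2]=.20
print(intool(up-s['ee_pos'],2.953), tip(-.055,.026)(0))
E
```

```text
[ 0.6017 -0.0716  0.119 ]
[-51.6199 -62.6296   3.0691] [ 0.5993 -0.0711  0.0675]
```

Emit:
{"name": "apply_moves", "arguments": {
  "increments": [
    {"jaw":0,"slide":[0,0,0],"delta_rot":[0,0,-7.5]},
    {"jaw":0,"slide":[-2.8,-3.4,0],"delta_rot":[0,0,0]},
    {"jaw":0,"slide":[-2.8,-3.4,0],"delta_rot":[0,0,0]},
    {"jaw":0,"slide":[-2.8,-3.4,0],"delta_rot":[0,0,0]},
    {"jaw":0,"slide":[-2.8,-3.4,0],"delta_rot":[0,0,0]},
    {"jaw":0,"slide":[-2.8,-3.4,0],"delta_rot":[0,0,0]},
    {"jaw":0,"slide":[-2.8,-3.4,0],"delta_rot":[0,0,0]},
    {"jaw":0,"slide":[-2.8,-3.4,0],"delta_rot":[0,0,0]},
    {"jaw":0,"slide":[-2.8,-3.4,0],"delta_rot":[0,0,0]},
    {"jaw":0,"slide":[-2.8,-3.4,0],"delta_rot":[0,0,0]}
  ]
}}

```text
time: 1.1
ee_pos: [0.4027, 0.291, 0.2313]
tool_rot: [-3.142, -0.0, 2.953]
contact_force: [1.1, 1.0, 0.4]
gripper_width: -0.0003
finger_force: 0.0
```

```bash
python3 - <<'E'
from h import *
s=r.sense();up=tip(.2803,.026)(0);up[2]=.20
print(s['ee_pos'],s['tool_rot'],s['joint_positions'],s['gripper_width'],intool(up-s['ee_pos'],s['tool_rot'][2]))
E
```

```text
[0.4027 0.291  0.2313] [-3.1416 -0.0001  2.9526] [-0.9531  0.1312  0.2172  2.0071 -0.0335  1.0067  0.662 ] -0.00031447441869853767 [-26.3585 -31.8761   3.126 ]
```

Emit:
{"name": "apply_moves", "arguments": {
  "increments": [
    {"jaw":0,"slide":[-2.9,-3.5,0],"delta_rot":[0,0,0]},
    {"jaw":0,"slide":[-2.9,-3.5,0],"delta_rot":[0,0,0]},
    {"jaw":0,"slide":[-2.9,-3.5,0],"delta_rot":[0,0,0]},
    {"jaw":0,"slide":[-2.9,-3.5,0],"delta_rot":[0,0,0]},
    {"jaw":0,"slide":[-2.9,-3.5,0],"delta_rot":[0,0,0]},
    {"jaw":0,"slide":[-2.9,-3.5,0.3],"delta_rot":[0,0,0]},
    {"jaw":0,"slide":[-2.9,-3.5,0.6],"delta_rot":[0,0,0]},
    {"jaw":0,"slide":[-2.9,-3.5,0.7],"delta_rot":[0,0,0]},
    {"jaw":0,"slide":[-2.9,-3.5,0.7],"delta_rot":[0,0,0]},
    {"jaw":0,"slide":[-0.2,-0.4,0.7],"delta_rot":[0,0,0]}
  ]
}}

```text
time: 2.1
ee_pos: [0.6019, -0.0757, 0.2008]
tool_rot: [-3.139, 0.001, 2.947]
contact_force: [-0.4, -0.1, 1.2]
gripper_width: -0.0
finger_force: 0.0
```

```bash
python3 - <<'E'
from h import *
import cv2
s=r.sense();up=tip(.2803,.026)(0);up[2]=.20
print(s['ee_pos'],s['tool_rot'],s['joint_positions'],s['contact_force'],intool(up-s['ee_pos'],s['tool_rot'][2]))
c=viewer.get_calibration("wrist");E=np.array(c['extrinsics'])
w=viewer.capture("wrist")
P=np.array([tip(.2803,.0,.004)(0),tip(.2803,.056,.004)(0),tip(.2803,-.056,.004)(0),tip(.2803,.056,.004)(np.pi/2),tip(.2803,.056,.004)(-np.pi/2),s['ee_pos']])
p=(P-E[:3,3])@E[:3,:3];th=np.arctan2(np.hypot(p[:,0],p[:,1]),p[:,2]);ph=np.arctan2(p[:,1],p[:,0])
u=np.c_[c['cx']+c['fx']*th*np.cos(ph),c['cy']+c['fy']*th*np.sin(ph)];print(u)
for x in u: cv2.circle(w,tuple(int(round(v)) for v in x),2,(0,0,255),-1)
cv2.imwrite('pics/w1.png',cv2.resize(w,None,fx=1.5,fy=1.5))
E
```

```text
[ 0.6019 -0.0757  0.2008] [-3.1391  0.0009  2.947 ] [-0.3545  0.3703  0.4748  1.8176 -0.1948  0.9996  1.5747] [-0.3721 -0.1154  1.1898] [0.0936 0.4009 0.082 ]
[[292.4756 203.1025]
 [217.6663 203.4596]
 [362.7349 202.168 ]
 [297.4165 132.417 ]
 [287.6646 256.8442]
 [251.9979 238.319 ]]
```

View pics/w1.png

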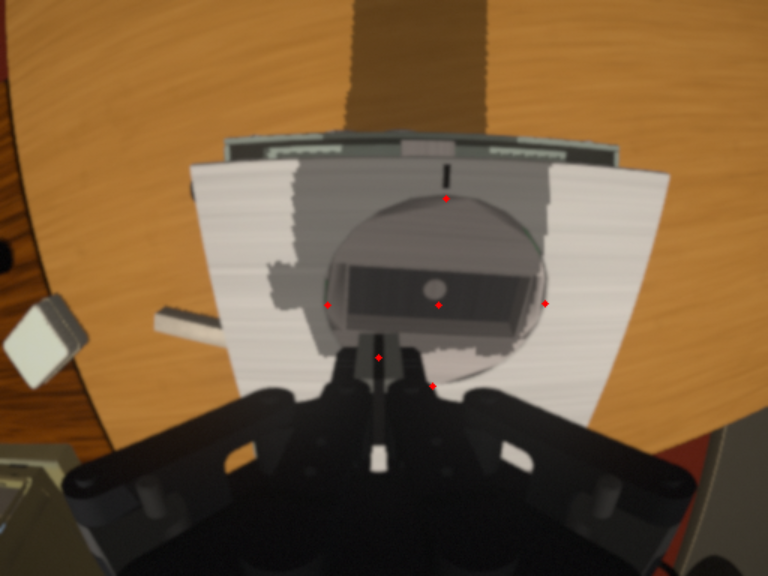

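The wrist view shows the disc (about x 326–547, y 195–385) around my projected centre (438,305). The estimate agrees to within about 2 mm. Descending into the slot's right-hand half.

Emit:
{"name": "apply_moves", "arguments": {
  "increments": [
    {"jaw":0,"slide":[0.1,0.3,0.5],"delta_rot":[0,0,0]},
    {"jaw":0,"slide":[0,0,2],"delta_rot":[0,0,0]},
    {"jaw":0,"slide":[0,0,2],"delta_rot":[0,0,0]},
    {"jaw":0,"slide":[0,0,1.5],"delta_rot":[0,0,0]},
    {"jaw":0,"slide":[0,0,1],"delta_rot":[0,0,0]},
    {"jaw":0,"slide":[0,0,0.8],"delta_rot":[0,0,0]},
    {"jaw":0,"slide":[0,0,0.6],"delta_rot":[0,0,0]},
    {"jaw":0,"slide":[0.1,0,0.6],"delta_rot":[0,0,0]},
    {"jaw":0,"slide":[0.1,0,0.6],"delta_rot":[0,0,0]},
    {"jaw":0,"slide":[0,0,0],"delta_rot":[0,0,0]}
  ]
}}

```text
time: 3.15
ee_pos: [0.5982, -0.0663, 0.1049]
tool_rot: [-3.142, -0.0, 2.953]
contact_force: [-0.1, 0.6, 1.0]
gripper_width: 0.0001
finger_force: 0.3
```

```bash
python3 - <<'E'
from h import *
import cv2
s=r.sense();print(s['ee_pos'],s['tool_rot'],s['contact_force'],s['moment'])
a=viewer.capture("scene")[135:315,205:395]
w=viewer.capture("wrist")
cv2.imwrite('pics/d1.png',np.hstack([cv2.resize(a,(405,384)),w[:,80:440]]))
E
```

```text
[ 0.5982 -0.0663  0.1049] [-3.1415 -0.0001  2.9526] [-0.1173  0.5716  1.0403] [ 0.1091 -0.0206 -0.0096]
```

View pics/d1.png

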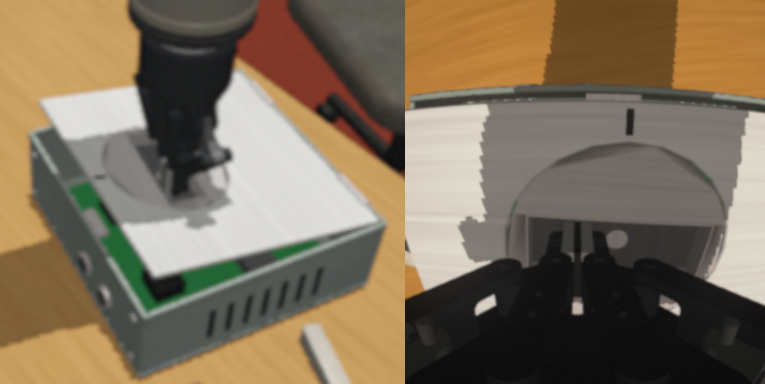

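The tip is in the slot's right half and the panel is starting to go down. Shifting 5 mm outward along the slot and pressing to the bottom.

Emit:
{"name": "apply_moves", "arguments": {
  "increments": [
    {"jaw":0,"slide":[0,-0.3,0.3],"delta_rot":[0,0,0]},
    {"jaw":0,"slide":[0,-0.3,0.5],"delta_rot":[0,0,0]},
    {"jaw":0,"slide":[0,0,0.6],"delta_rot":[0,0,0]},
    {"jaw":0,"slide":[0,0,0.6],"delta_rot":[0,0,0]},
    {"jaw":0,"slide":[0,0,0.5],"delta_rot":[0,0,0]},
    {"jaw":0,"slide":[0,0,0.4],"delta_rot":[0,0,0]},
    {"jaw":0,"slide":[0,0,0.3],"delta_rot":[0,0,0]},
    {"jaw":0,"slide":[0,0,0.2],"delta_rot":[0,0,0]},
    {"jaw":0,"slide":[0,0,0],"delta_rot":[0,0,0]},
    {"jaw":0,"slide":[0,0,0],"delta_rot":[0,0,0]}
  ]
}}

```text
time: 4.25
ee_pos: [0.5977, -0.0727, 0.0712]
tool_rot: [-3.141, 0.001, 2.952]
contact_force: [3.0, -1.2, 4.2]
gripper_width: 0.0001
finger_force: 2.4
```

Emit:
{"name": "apply_moves", "arguments": {
  "increments": [
    {"jaw":0,"slide":[0,0,0.1],"delta_rot":[0,0,0]},
    {"jaw":0,"slide":[0,0,0.1],"delta_rot":[0,0,0]},
    {"jaw":0,"slide":[0,0,0.1],"delta_rot":[0,0,0]},
    {"jaw":0,"slide":[0,0,0.1],"delta_rot":[0,0,0]},
    {"jaw":0,"slide":[0,0,0],"delta_rot":[0,0,0]},
    {"jaw":0,"slide":[0,0,0],"delta_rot":[0,0,0]},
    {"jaw":0,"slide":[0,0,0],"delta_rot":[0,0,0]},
    {"jaw":0,"slide":[0,0,0],"delta_rot":[0,0,0]},
    {"jaw":0,"slide":[0,0,0],"delta_rot":[0,0,0]},
    {"jaw":0,"slide":[0,0,0],"delta_rot":[0,0,0]}
  ]
}}

```text
time: 5.25
ee_pos: [0.598, -0.0728, 0.0677]
tool_rot: [-3.141, 0.002, 2.952]
contact_force: [2.7, -1.4, 9.6]
gripper_width: 0.0001
finger_force: 5.0
```

```bash
python3 - <<'E'
from h import *
s=r.sense();e=s['ee_pos'];print(e,s['contact_force'])
c=tip(-.05,0)(0);d=np.array(e)-c;print('axis',c,'box offset',d[0]*np.cos(Q[2])+d[1]*np.sin(Q[2]),-d[0]*np.sin(Q[2])+d[1]*np.cos(Q[2]))
E
```

```text
[ 0.598  -0.0728  0.0677] [ 2.7355 -1.4377  9.5766]
axis [ 0.6041 -0.0455  0.0683] box offset -0.0008428427315868492 -0.02790746236337162
```

Emit:
{"name": "apply_moves", "arguments": {
  "increments": [
    {"jaw":0,"slide":[0.4,0,0.1],"delta_rot":[0,0,0]},
    {"jaw":0,"slide":[0.4,0,0.05],"delta_rot":[0,0,0]},
    {"jaw":0,"slide":[0.29,0.11,0.03],"delta_rot":[0,0,6]},
    {"jaw":0,"slide":[0.29,0.11,0.03],"delta_rot":[0,0,6]},
    {"jaw":0,"slide":[0.29,0.11,0.02],"delta_rot":[0,0,6]},
    {"jaw":0,"slide":[0.29,0.11,0.02],"delta_rot":[0,0,6]},
    {"jaw":0,"slide":[0.29,0.11,0.02],"delta_rot":[0,0,6]},
    {"jaw":0,"slide":[0.29,0.11,0.02],"delta_rot":[0,0,6]},
    {"jaw":0,"slide":[0,0,0],"delta_rot":[0,0,0]},
    {"jaw":0,"slide":[0,0,0],"delta_rot":[0,0,0]}
  ]
}}

```text
time: 6.25
ee_pos: [0.5783, -0.0585, 0.0659]
tool_rot: [3.14, 0.003, 2.323]
contact_force: [-1.7, -2.6, 29.2]
gripper_width: 0.0002
finger_force: 14.8
```

```bash
cat > st.py <<'E'
from h import *
s=r.sense();e=s['ee_pos'];c=tip(-.05,0)(0);d=np.array(e)-c;f=s['contact_force']
yaw=s['tool_rot'][2]
print(e,f,'tool turn deg',np.degrees(2.953-yaw),'rel tool cm',intool(d,yaw),'F tool',intool(np.array(f),yaw)/100,s['time'],s['joint_positions'])
E
python3 st.py
```

```text
[ 0.5783 -0.0585  0.0659] [-1.6946 -2.5806 29.1744] tool turn deg 36.080090598940956 rel tool cm [ 0.8131 -2.7662  0.2401] F tool [ -0.7256  -3.0008 -29.1744] 6.25 [-0.4463  0.539   0.5663  1.9787 -0.4211  0.737   1.1249]
```

Emit:
{"name": "apply_moves", "arguments": {
  "increments": [
    {"jaw":0,"slide":[0.29,0.11,-0.1],"delta_rot":[0,0,6]},
    {"jaw":0,"slide":[0.29,0.11,0],"delta_rot":[0,0,6]},
    {"jaw":0,"slide":[0.29,0.11,0],"delta_rot":[0,0,6]},
    {"jaw":0,"slide":[0.29,0.11,0],"delta_rot":[0,0,6]},
    {"jaw":0,"slide":[0.29,0.11,0],"delta_rot":[0,0,6]},
    {"jaw":0,"slide":[0.29,0.11,0],"delta_rot":[0,0,6]},
    {"jaw":0,"slide":[0.29,0.11,0],"delta_rot":[0,0,6]},
    {"jaw":0,"slide":[0.29,0.11,0],"delta_rot":[0,0,6]},
    {"jaw":0,"slide":[0,0,0],"delta_rot":[0,0,0]},
    {"jaw":0,"slide":[0,0,0],"delta_rot":[0,0,0]}
  ]
}}

```text
time: 7.25
ee_pos: [0.5765, -0.0344, 0.0658]
tool_rot: [3.141, 0.001, 1.486]
contact_force: [-1.5, -3.0, 18.2]
gripper_width: 0.0003
finger_force: 8.6
```

```bash
python3 st.py
```

```text
[ 0.5765 -0.0344  0.0658] [-1.55   -2.9956 18.2175] tool turn deg 84.07190610640201 rel tool cm [ 0.8753 -2.8473  0.2476] F tool [ -3.1165  -1.2896 -18.2175] 7.25 [-0.6423  0.6094  0.7871  1.9932 -0.6071  0.7875  0.4164]
```

Emit:
{"name": "apply_moves", "arguments": {
  "increments": [
    {"jaw":0,"slide":[0.29,0.11,0],"delta_rot":[0,0,6]},
    {"jaw":0,"slide":[0.1,0,0],"delta_rot":[0,0,0]},
    {"jaw":0,"slide":[0.1,0,0],"delta_rot":[0,0,0]},
    {"jaw":0,"slide":[0,0,0],"delta_rot":[0,0,0]},
    {"jaw":0,"slide":[0,0,0],"delta_rot":[0,0,0]},
    {"jaw":0,"slide":[0,0,0],"delta_rot":[0,0,0]},
    {"jaw":0,"slide":[0,0,0],"delta_rot":[0,0,0]},
    {"jaw":0,"slide":[0,0,0],"delta_rot":[0,0,0]},
    {"jaw":0,"slide":[0,0,0],"delta_rot":[0,0,0]},
    {"jaw":0,"slide":[0,0,0],"delta_rot":[0,0,0]}
  ]
}}

```text
time: 8.25
ee_pos: [0.5776, -0.0317, 0.0659]
tool_rot: [3.141, 0.003, 1.379]
contact_force: [-4.9, -12.7, 17.1]
gripper_width: 0.0005
finger_force: 10.8
```

```bash
python3 st.py
```

```text
[ 0.5776 -0.0317  0.0659] [ -4.9139 -12.7288  17.1358] tool turn deg 90.16801500399148 rel tool cm [ 0.8547 -2.8638  0.2441] F tool [-13.4315  -2.401  -17.1358] 8.25 [-0.6653  0.6231  0.815   1.9917 -0.6305  0.7975  0.3256]
```

Emit:
{"name": "apply_moves", "arguments": {
  "increments": [
    {"jaw":0,"slide":[0.1,0,0],"delta_rot":[0,0,0]},
    {"jaw":0,"slide":[0.05,0,0],"delta_rot":[0,0,0]},
    {"jaw":0,"slide":[0,0,0],"delta_rot":[0,0,0]},
    {"jaw":0,"slide":[0,0,0],"delta_rot":[0,0,0]},
    {"jaw":0,"slide":[0,0,0],"delta_rot":[0,0,0]},
    {"jaw":0,"slide":[0,0,0],"delta_rot":[0,0,0]},
    {"jaw":0,"slide":[0,0,0],"delta_rot":[0,0,0]},
    {"jaw":0,"slide":[0,0,0],"delta_rot":[0,0,0]},
    {"jaw":0,"slide":[0,0,0],"delta_rot":[0,0,0]},
    {"jaw":0,"slide":[0,0,0],"delta_rot":[0,0,0]}
  ]
}}

```text
time: 9.25
ee_pos: [0.5776, -0.0316, 0.0659]
tool_rot: [3.14, 0.004, 1.378]
contact_force: [-5.3, -19.7, 16.7]
gripper_width: -0.0002
finger_force: 13.0
```

```bash
python3 st.py
```

```text
[ 0.5776 -0.0316  0.0659] [ -5.2952 -19.7381  16.6905] tool turn deg 90.23006673900935 rel tool cm [ 0.865  -2.8677  0.2431] F tool [-20.3867  -1.4191 -16.6905] 9.25 [-0.6671  0.6236  0.8161  1.9917 -0.6298  0.7973  0.3231]
```

It is at the hard stop: the push force rose from 13 to 20 N with no motion. Backing off the wall and lifting out.

Emit:
{"name": "apply_moves", "arguments": {
  "increments": [
    {"jaw":0,"slide":[-0.3,0,0],"delta_rot":[0,0,0]},
    {"jaw":0,"slide":[-0.5,0.1,0],"delta_rot":[0,0,0]},
    {"jaw":0,"slide":[0,0,-0.3],"delta_rot":[0,0,0]},
    {"jaw":0,"slide":[0,0,-0.5],"delta_rot":[0,0,0]},
    {"jaw":0,"slide":[0,0,-1],"delta_rot":[0,0,0]},
    {"jaw":0,"slide":[0,0,-2],"delta_rot":[0,0,0]},
    {"jaw":0,"slide":[0,0,-3],"delta_rot":[0,0,0]},
    {"jaw":0,"slide":[0,0,-4],"delta_rot":[0,0,0]},
    {"jaw":0,"slide":[0,0,-4],"delta_rot":[0,0,0]},
    {"jaw":0,"slide":[0,0,0],"delta_rot":[0,0,0]}
  ]
}}

```text
time: 10.25
ee_pos: [0.5796, -0.036, 0.2182]
tool_rot: [3.136, -0.002, 1.381]
contact_force: [-0.4, -1.0, -1.3]
gripper_width: -0.0004
finger_force: 0.0
```

```bash
python3 - <<'E'
from h import *
import cv2
s=r.sense();print(s['ee_pos'],s['contact_force'])
a=viewer.capture("scene")[135:335,200:400]
w=viewer.capture("wrist")
cv2.imwrite('pics/e1.png',np.hstack([cv2.resize(a,(384,384)),w[:,50:450]]))
E
```

```text
[ 0.5796 -0.036   0.2182] [-0.4122 -0.9835 -1.3224]
```

View pics/e1.png

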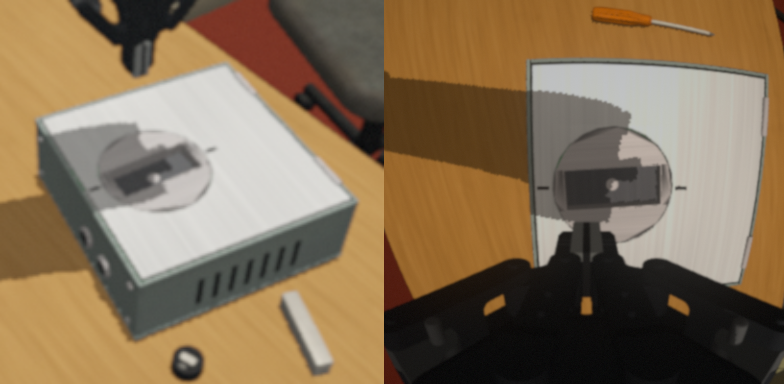

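The panel is flush and the slot lies near the tick marks (wrist crop ticks at (543,188) and (681,188)), but it looks a few degrees off. Measuring it.

```bash
python3 - <<'E'
from h import *
import cv2
c=viewer.get_calibration("wrist");E=np.array(c['extrinsics']);w=viewer.capture("wrist")
# rectify: top-down metric map of plane z, 0.25mm/px, box-aligned (rows = box -x up->, cols)
def rect(z,name):
    g=np.arange(-.08,.08,.00025);X,Y=np.meshgrid(g,g)   # col: box x offset from axis, row: box -y
    P=box(Q,np.c_[(X-.04).ravel(),-Y.ravel(),np.full(X.size,z)])
    p=(P-E[:3,3])@E[:3,:3];th=np.arctan2(np.hypot(p[:,0],p[:,1]),p[:,2]);ph=np.arctan2(p[:,1],p[:,0])
    return cv2.remap(w,(c['cx']+c['fx']*th*np.cos(ph)).reshape(X.shape).astype('f4'),(c['cy']+c['fy']*th*np.sin(ph)).reshape(X.shape).astype('f4'),cv2.INTER_CUBIC)
a,b=rect(.09,'t'),rect(.076,'f')
v=np.hstack([a,b]);v=cv2.resize(v,(800,400));cv2.imwrite('pics/rect.png',v)
E
```

```text
(no output)
```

View pics/rect.png

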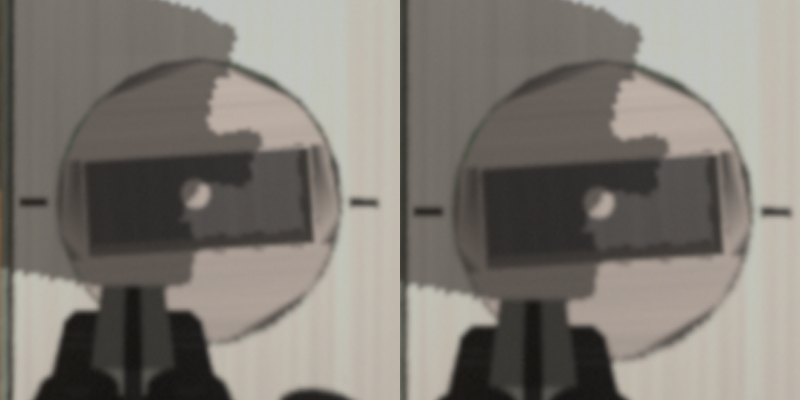

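The slot is about 3° short of the ticks: top edge (85,162)→(308,150), ticks level at row 202. The loaded fingertip probably dragged the disc back when I slid off the wall. I'll go back in, push to the stop again, and this time lift off the floor before backing away.

Emit:
{"name": "apply_moves", "arguments": {
  "increments": [
    {"jaw":0,"slide":[0,0,4],"delta_rot":[0,0,0]},
    {"jaw":0,"slide":[0,0,4],"delta_rot":[0,0,0]},
    {"jaw":0,"slide":[0,0,3],"delta_rot":[0,0,0]},
    {"jaw":0,"slide":[0,0,1.5],"delta_rot":[0,0,0]},
    {"jaw":0,"slide":[0,0,1],"delta_rot":[0,0,0]},
    {"jaw":0,"slide":[0,0,0.6],"delta_rot":[0,0,0]},
    {"jaw":0,"slide":[0,0,0.5],"delta_rot":[0,0,0]},
    {"jaw":0,"slide":[0,0,0.4],"delta_rot":[0,0,0]},
    {"jaw":0,"slide":[0,0,0],"delta_rot":[0,0,0]},
    {"jaw":0,"slide":[0,0,0],"delta_rot":[0,0,0]}
  ]
}}

```text
time: 11.4
ee_pos: [0.5783, -0.0357, 0.0656]
tool_rot: [3.14, -0.001, 1.381]
contact_force: [-11.0, 0.3, 28.5]
gripper_width: 0.0001
finger_force: 14.8
```

```bash
python3 st.py
```

```text
[ 0.5783 -0.0357  0.0656] [-10.9891   0.33    28.4783] tool turn deg 90.05373395775325 rel tool cm [ 0.4832 -2.7163  0.2712] F tool [ -1.7463 -10.8545 -28.4783] 11.4 [-0.654   0.6233  0.8125  1.9905 -0.6354  0.7978  0.3397]
```

Emit:
{"name": "apply_moves", "arguments": {
  "increments": [
    {"jaw":0,"slide":[0.1,0,-0.15],"delta_rot":[0,0,0]},
    {"jaw":0,"slide":[0.2,0,0],"delta_rot":[0,0,0]},
    {"jaw":0,"slide":[0.2,0,0],"delta_rot":[0,0,0]},
    {"jaw":0,"slide":[0.1,0,0],"delta_rot":[0,0,0]},
    {"jaw":0,"slide":[0.1,0,0],"delta_rot":[0,0,0]},
    {"jaw":0,"slide":[0,0,0],"delta_rot":[0,0,0]},
    {"jaw":0,"slide":[0,0,0],"delta_rot":[0,0,0]},
    {"jaw":0,"slide":[0,0,0],"delta_rot":[0,0,0]},
    {"jaw":0,"slide":[0,0,0],"delta_rot":[0,0,0]},
    {"jaw":0,"slide":[0,0,0],"delta_rot":[0,0,0]}
  ]
}}

```text
time: 12.4
ee_pos: [0.5796, -0.0319, 0.0665]
tool_rot: [3.138, 0.003, 1.379]
contact_force: [-2.6, -17.9, 6.1]
gripper_width: -0.0
finger_force: 11.0
```

```bash
python3 st.py
```

```text
[ 0.5796 -0.0319  0.0665] [ -2.6144 -17.9073   6.1095] tool turn deg 90.18408779141613 rel tool cm [ 0.8696 -2.6596  0.1821] F tool [-18.0773   0.8472  -6.1095] 12.4 [-0.6657  0.6246  0.8169  1.9886 -0.6323  0.7981  0.3264]
```

Emit:
{"name": "apply_moves", "arguments": {
  "increments": [
    {"jaw":0,"slide":[0,0,-0.3],"delta_rot":[0,0,0]},
    {"jaw":0,"slide":[0,0,-0.4],"delta_rot":[0,0,0]},
    {"jaw":0,"slide":[0,0,-0.4],"delta_rot":[0,0,0]},
    {"jaw":0,"slide":[0,0,-0.3],"delta_rot":[0,0,0]},
    {"jaw":0,"slide":[-0.5,0,0],"delta_rot":[0,0,0]},
    {"jaw":0,"slide":[-0.3,0,0],"delta_rot":[0,0,0]},
    {"jaw":0,"slide":[0,0,-2],"delta_rot":[0,0,0]},
    {"jaw":0,"slide":[0,0,-4],"delta_rot":[0,0,0]},
    {"jaw":0,"slide":[0,0,-4],"delta_rot":[0,0,0]},
    {"jaw":0,"slide":[0,0,-4],"delta_rot":[0,0,0]}
  ]
}}

```text
time: 13.4
ee_pos: [0.5774, -0.0361, 0.2209]
tool_rot: [3.141, -0.0, 1.382]
contact_force: [-0.3, 0.1, 0.1]
gripper_width: -0.0
finger_force: 0.0
```

```bash
python3 - <<'E'
from h import *
import cv2
s=r.sense();print(s['ee_pos'],s['contact_force'],s['time'])
c=viewer.get_calibration("wrist");E=np.array(c['extrinsics']);w=viewer.capture("wrist")
g=np.arange(-.08,.08,.0002);X,Y=np.meshgrid(g,g[150:-150])
P=box(Q,np.c_[(X-.04).ravel(),-Y.ravel(),np.full(X.size,.09)])
p=(P-E[:3,3])@E[:3,:3];th=np.arctan2(np.hypot(p[:,0],p[:,1]),p[:,2]);ph=np.arctan2(p[:,1],p[:,0])
a=cv2.remap(w,(c['cx']+c['fx']*th*np.cos(ph)).reshape(X.shape).astype('f4'),(c['cy']+c['fy']*th*np.sin(ph)).reshape(X.shape).astype('f4'),cv2.INTER_CUBIC)
cv2.imwrite('pics/rect2.png',a);print(a.shape)
E
```

```text
[ 0.5774 -0.0361  0.2209] [-0.2653  0.0649  0.1375] 13.4
(500, 800, 3)
```

View pics/rect2.png

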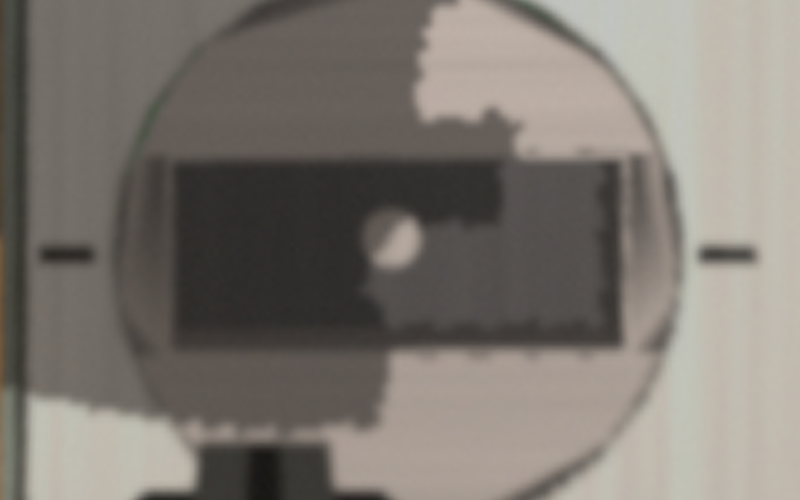

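The slot is now parallel to the ticks: its edges are level at rows 157 and 348, and both ticks are at row 254. The panel is flush and the tool is clear at z = 0.22, so I'm handing in.

```bash
python3 -c "
from station import r
print(r.finish_job())"
```

```text
the job is handed in; nothing more can be done
None
```

The panel is locked flush with the fastener turned the full quarter turn to its stop, and the job was handed in at about 13.5 s; the first release let the fastener slip back about 3°, so I pressed and turned it to the stop a second time.

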